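# Swap the case behind the brush and the pin box

### The job

The green drill-bit case lies at the back of the wooden supply tray, shut in by the bench brush and the black-and-yellow pin box. First stand the brush and the pin box aside on the blue board without shifting the case, then lay the drill case in the middle of the white outline on the grey mat, lined up with it, and after that lay the dark brown spectacle case in the tray's black rear bay in its place, centred and lined up. Last, put the brush and the pin box back upright in the tray, each where it stood at the start and square to the tray; leave the tumbler and the blue tin alone.

Things in the scene. Friction and masses are not known exactly. Their poses are not given: they have to be found in the camera images.
- supply_tray: Fixed shallow tray of light wood, 166 x 220 x 14 mm (x, y, z); floor 6 mm above the bench, walls 5 mm thick. Origin: centre of underside; +x to its rear (away from the robot), y along its length. A flat black liner, flush with the floor, 80 (x) x 176 (y) mm, centred at x = +16 mm, y = 0, is the rear bay, where the drill case starts; brush and pin box stand in a row in front of it.
- side_board: Flat blue board, fixed, 150 x 190 x 9 mm (x, y, z), clear at the start, the side area for brush and pin box. Origin: centre of its underside; y along its length.
- work_mat: Flat grey mat, fixed, 110 x 196 x 3 mm (x, y, z), with a painted white rectangle centred on it, 81 x 164 mm inside its lines. Origin: centre of its underside; y along its length.
- drill_case: Green drill-bit case, loose, lying flat, 57 x 140 x 26 mm (x, y, z), about 0.2 kg. Origin: centre of its underside; y along its length. At the start brush and pin box stand about 8 mm in front of it: no room there for a finger, but one passes above it.
- spectacle_case: Dark brown spectacle case with rounded ends, loose, lying flat on the bench at the start beyond the other work, 58 x 150 x 30 mm (x, y, z), about 0.06 kg. Origin: centre of its underside; y along its length. To be gripped across its width. Behind it, from x = 0.71 m on, a fixed shelf stands 174 mm above the bench, and a fixed lamp hangs to 0.52 m above it near x = 0.55, y = -0.29 m.
- bench_brush: Bench brush with dark purple stock and black bristles, loose, standing on its bristles, 46 x 113 x 59 mm (x, y, z), about 0.09 kg; bristles and stock are rigid, the stock is the upper 24 mm. Origin: centre of its underside; y along its length. To be gripped across its 46 mm width at the stock.
- pin_box: Small box of pins, black above and yellow below, loose, upright, closed, 50 x 42 x 56 mm (x, y, z), about 0.12 kg. Origin: centre of its underside.
- tumbler: Clear drinking tumbler, loose, upright, 81 mm wide, 101 mm high, a bystander. Origin: centre of its underside.
- wax_tin: Round blue tin, loose, 69 mm wide, 32 mm high, a bystander. Origin: centre of its underside.
Mind the look-alikes: they are no part of the job. Of the things that look like the pin_box, the larger one is meant.

How it is judged:
By the outcome, as a careful person would: the job done as asked, in the order asked, and still so for the second after the job is handed in, with the robot touching nothing.
It also fails if it takes over 136 s, if anything falls off the work surface, if the arm or the gripper's body presses on something with over 40 N, if the wrist force passes 120 N, or if a joint passes its speed limit or range.

### The arm

A 7-joint arm with a two-finger parallel gripper is mounted at the origin on a cart in front of the work surface, level with it; the furniture and walls round the work are solid. World frame = base frame: x ahead of the robot, y to its left, z up, the work surface at z = 0. Lengths are in mm, angles in rad, forces in N, time in s.
With the tool pointing down it reaches from about 350 to 900 mm from the base axis. Payload 7.2 kg.
Tool frame: the origin (TCP) lies at the very end of the fingers, on their centre line; the grasp point (between the pads) lies robot.hold_point_z behind it (robot.hold_point_z is the distance from the TCP to the grasp point, in mm); z points along the fingers, y is the line along which they close (so a half turn about z gives the same grasp; the last joint's range is limited). The gripper opens to 85 mm and grips with 20 to 120 N. Pads are 22 mm wide; open, the fingers measure 114 mm over their backs; the gripper's body (76 mm by 85 mm) begins 54 mm behind the grasp point. The pads swing forward as they close: fully open they stand 13 mm farther back than shut.
Start: joints at [-1.243, 0.411, -0.013, 1.596, 0.006, 1.134, -0.082], TCP at [240.976, 576.68, 231.297] pointing down, gripper open.
Joint ranges: [-2.95, 2.95], [-0.29, 1.99], [-1.47, 1.44], [0.14, 2.54], [-1.03, 4.17], [0.13, 1.85], [-2.86, 2.86]. Speed limits (rad/s): [2.39, 2.39, 3.01, 3.01, 3.14, 3.14, 3.14].

### API

Orientations are given as a 3x3 rotation matrix whose columns are the frame's x, y, z axes.
In Python, from plant import robot gives the robot as it stands. The module is installed in compiled form; this text tells all that it offers. Calls block until the motion is done:
- robot.move_to(position, orientation): joint-space move of the TCP to a pose.
- robot.move_linear(position, frame=None, v=150, stop_force=None): straight line of the TCP; frame=None keeps the orientation; v is the mean speed in mm/s. With stop_force (N) it stops when the force on the tool has changed by that much, and returns True; else False.
- robot.goto_joints(angles): joint-space move.
- robot.command_gripper(opening): opening from 0.0 (shut) to 1.0 (fully open); the grip force is fixed at half the most; returns when the fingers have stopped.
- robot.hold(seconds).
- robot.inverse_kinematics(position, orientation): joint angles nearest the present ones, or None.
- robot.sense(): the state.
- robot.read_camera(name): name is "side" or "top" or "wrist"; returns the picture (400x640x3 uint8, red, green, blue); there is no depth.
- robot.camera_params(name): a dict with "fx", "fy", "cx", "cy" (pixels), "dist" ([k1, k2, p1, p2, k3] as OpenCV has them; the pictures are not rectified), "origin" and "orientation" of the camera in the world. Camera axes: x right, y down, z forward; pixel columns grow to the right and rows downward; lengths in mm; the calibration is good to about 2 mm. A picture is of the moment at which its call begins: read the wrist's pose just before it. camera_params takes no time and is no camera call; for the wrist camera it gives the pose at the moment of the call.
A pose or a line that the arm cannot do raises robot.PlanningError and nothing moves.
- robot.finish_job(): hands the job in; it is judged then, once.
Trained networks look in the newest picture that a camera, given by its name, has taken for a name from the list of things; names that differ only in an ending like _2 or _b are one class to them, and where a whole thing is asked for, a point or a joint stands for the part that bears it (a point fixed in the world has none). Each returns a list of dicts, best first, with "score" (0 to 1); they miss things now and then, are a little off and sometimes report something else, mostly with a low value. They report only what shows in the picture. A call takes as long as a camera call. They do not tell look-alikes from the thing itself.
- robot.boxes_of(camera, target): "rect" ([left, top, right, bottom] in pixels, round what is visible of it).
- robot.outline_of(camera, target): "mask" (400x640 bool, what is visible of it) and "rect" ([left, top, right, bottom] in pixels, round what is visible of it).
- robot.landmark_of(camera, target): "location" ([column, row] in pixels: a listed point, or the origin of a listed thing).
The state is a dict: "time_s": time; "joint_pos": joint angles; "joint_vel": joint speeds; "effort": joint torques, N m; "ee_pos": TCP position; "tool_rot": TCP orientation; "force": force on the tool from outside, world axes, zero at the start; "wrist_torque": the same for the moment, N m; "grip_width": opening from 0.0 (shut) to 1.0 (fully open); "grasp_force": force on a finger pad.
Only numpy, scipy, OpenCV 4.12 (cv2) and the standard library are available. Lean on these libraries where they do the work, as an engineer would, in place of code of your own. Each camera call takes 0.05 s, during which the arm holds its last target. There are 200 camera calls.

## Working session

There is one attempt and no reset: what is moved stays moved. The work goes in short steps, each a Python script; the robot and the scene stay as the last script left them, time stands still between calls to the robot, and variables do not carry over. Pictures are saved under pics/ and viewed, at most 14 in all, crops included, and the job is handed in when it is done.

```bash
mkdir -p pics; ls; python3 - <<'E'
from plant import robot
import cv2,numpy as np
s=robot.sense();print(s['time_s'],s['ee_pos'],s['tool_rot'],s['force'],robot.hold_point_z)
for c in ['top','side']:
    im=robot.read_camera(c);cv2.imwrite(f'pics/{c}0.png',im[:,:,::-1])
    p=robot.camera_params(c);print(c,p)
    for t in ['supply_tray','side_board','work_mat','drill_case','spectacle_case','bench_brush','pin_box','tumbler','wax_tin']:
        print(t,[(round(d['score'],2),np.round(d['rect'])) .__repr__() for d in robot.boxes_of(c,t)][:4],[(round(d['score'],2),np.round(d['location'],1).tolist()) for d in robot.landmark_of(c,t)][:4])
print(robot.camera_params('wrist'),robot.sense()['time_s'])
E
```

```text
pics
0.0 [240.81305285 576.19986006 230.44521969] [[-9.22681393e-01  3.85562889e-01 -5.53326260e-04]
 [ 3.85563276e-01  9.22680094e-01 -1.55039175e-03]
 [-8.72303967e-05 -1.64385991e-03 -9.99998645e-01]] [0.09604267 0.32587671 0.89045722] 18.700000000000003
top {'fx': 437.0932756166733, 'fy': 437.0932756166733, 'cx': 313.2974282872957, 'cy': 199.64223683501643, 'dist': array([-0.09504791,  0.        ,  0.        ,  0.        ,  0.        ]), 'origin': array([ 427.75390627,  151.84654055, 1159.58050605]), 'orientation': array([[ 0.02834614, -0.99715316,  0.06987189],
       [-0.99920956, -0.03021474, -0.02583273],
       [ 0.02787035, -0.0690844 , -0.99722143]])}
supply_tray ['(0.93, array([196., 181., 283., 248.]))'] [(0.73, [242.2, 216.3])]
side_board ['(0.77, array([396., 193., 456., 271.]))'] [(0.98, [428.0, 233.1])]
work_mat ['(0.73, array([303., 181., 360., 261.]))'] [(0.62, [331.7, 223.3])]
drill_case ['(0.65, array([208., 193., 265., 218.]))'] [(0.82, [241.2, 210.0])]
spectacle_case ['(0.74, array([296., 146., 354., 171.]))'] [(0.75, [323.9, 158.0]), (0.3, [427.7, 233.3])]
ben
[... 1706 characters left out ...]
5.]))'] [(0.92, [363.1, 258.4]), (0.63, [419.2, 285.7]), (0.42, [336.2, 192.4]), (0.39, [270.8, 173.2])]
tumbler ['(0.85, array([240., 190., 277., 246.]))'] [(0.92, [262.4, 239.0])]
wax_tin ['(0.82, array([260., 158., 284., 179.]))'] [(0.81, [268.0, 175.2])]
{'fx': 321.26870623681555, 'fy': 321.26870623681555, 'cx': 315.3928173499389, 'cy': 198.5201662423882, 'dist': array([0.01181706, 0.        , 0.        , 0.        , 0.        ]), 'origin': array([170.71343765, 606.61084305, 374.56104664]), 'orientation': array([[ 3.84923694e-01,  8.80371527e-01,  2.77091545e-01],
       [ 9.22948340e-01, -3.67058274e-01, -1.15907656e-01],
       [-3.33055572e-04,  3.00356784e-01, -9.53826866e-01]])} 1.9
```

```bash
python3 - <<'E'
import cv2
a=cv2.imread('pics/top0.png')[110:290,150:470];cv2.imwrite('pics/topc.png',cv2.resize(a,None,fx=2.5,fy=2.5,interpolation=2))
a=cv2.imread('pics/side0.png')[130:310,220:460];cv2.imwrite('pics/sidec.png',cv2.resize(a,None,fx=3.2,fy=3.2,interpolation=2))
E
```

```text
(no output)
```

View pics/topc.png

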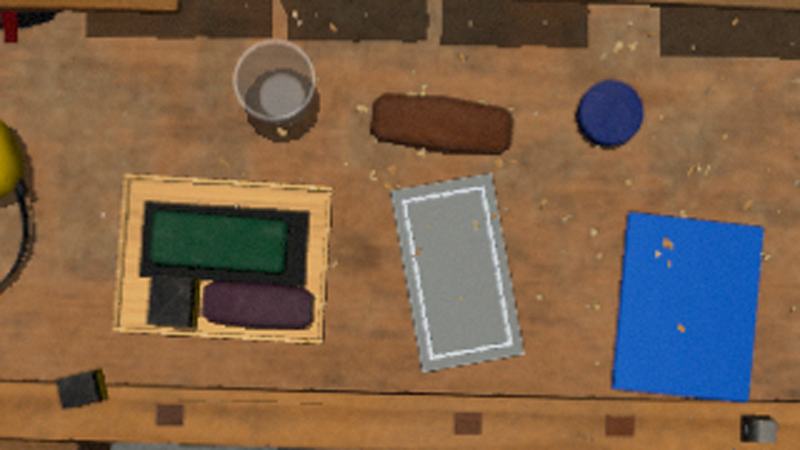

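View pics/sidec.png

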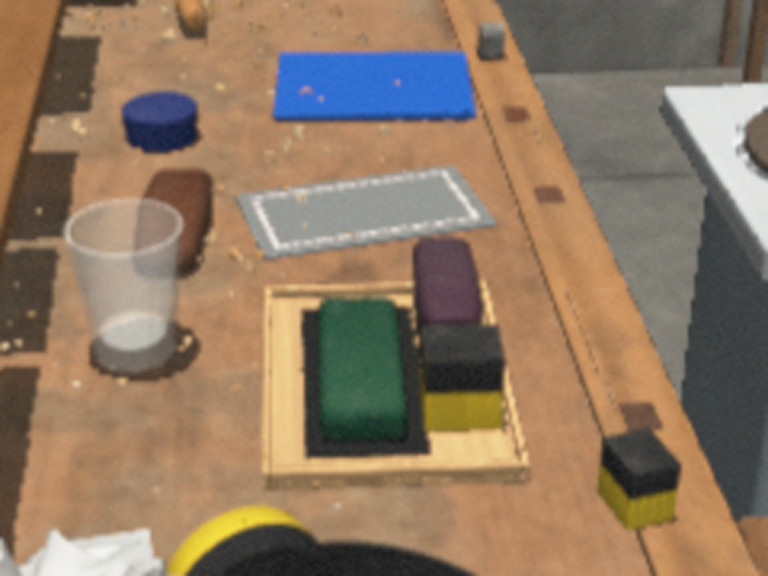

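View pics/side0.png

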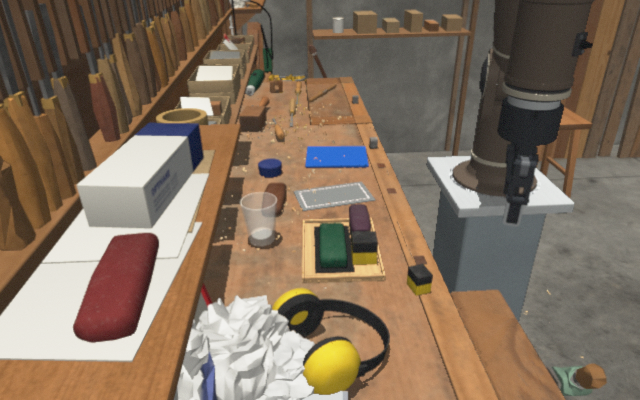

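```bash
cat > h.py <<'E'
from plant import robot
import cv2,numpy as np
from scipy.optimize import minimize
def K(p): return np.array([[p['fx'],0,p['cx']],[0,p['fy'],p['cy']],[0,0,1]])
def proj(p,X):
    R=p['orientation'].T; return cv2.projectPoints(np.asarray(X,float).reshape(-1,1,3),cv2.Rodrigues(R)[0],-R@p['origin'],K(p),p['dist'])[0][:,0]
def ray(p,uv,z):
    u=cv2.undistortPoints(np.array(uv,float).reshape(-1,1,2),K(p),p['dist'])[:,0]
    d=np.c_[u,np.ones(len(u))]@p['orientation'].T
    return p['origin']+d*((z-p['origin'][2])/d[:,2])[:,None]
def down(a):
    "tool down, closing axis (tool y) at world angle a"
    y=np.array([np.cos(a),np.sin(a),0]);z=np.array([0,0,-1.]);return np.c_[np.cross(y,z),y,z]
def box(x,y,yaw,z,d):
    c,s=np.cos(yaw),np.sin(yaw);B=np.array([[i,j,k] for i in(-.5,.5) for j in(-.5,.5) for k in (0,1)])*d
    return B@np.array([[c,s,0],[-s,c,0],[0,0,1]])+[x,y,z]
E
python3 - <<'E'
from h import *
p=robot.camera_params('top')
for n,uv,z in [('tray',(242,216),0),('board',(428,233),9),('mat',(331.7,222.5),3),('drill',(237,206.5),32),('spec',(325.5,159),30),('brush',(254,232),65),('pin',(219,230.5),62),('pin2',(181,266),50),('tumb',(263,151),0),('tin',(392,155),32)]: print(n,ray(p,uv,z)[0].round())
for pos in [(430,330,260),(400,0,260),(480,60,260),(450,-180,260),(560,130,260)]:
  for a in [0,np.pi,np.pi/2,-np.pi/2]:
    q=robot.inverse_kinematics(pos,down(a));print(pos,round(a,1),None if q is None else np.round(q,2))
E
```

```text
tray [460. 309.   0.]
board [ 429. -186.    9.]
mat [450.  71.   3.]
drill [483. 319.  32.]
spec [614.  94.  30.]
brush [419. 269.  65.]
pin [420. 357.  62.]
pin2 [327. 452.  50.]
tumb [635. 260.   0.]
tin [631. -81.  32.]
(430, 330, 260) 0 [-1.01  0.25  0.32  1.78 -0.09  1.13 -0.66]
(430, 330, 260) 3.1 [-0.55  0.26 -0.24  1.75  0.07  1.14  2.33]
(430, 330, 260) 1.6 [-0.76  0.24  0.02  1.76 -0.    1.13  0.83]
(430, 330, 260) -1.6 [-1.23  0.27  0.6   1.79 -0.16  1.13 -2.15]
(400, 0, 260) 0 [-0.75 -0.05  0.62  2.09  0.03  1.1  -0.15]
(400, 0, 260) 3.1 None
(400, 0, 260) 1.6 [-0.64 -0.04  0.51  2.08  0.02  1.1   1.43]
(400, 0, 260) -1.6 [-0.83 -0.06  0.7   2.09  0.05  1.1  -1.73]
(480, 60, 260) 0 [-0.72  0.14  0.56  1.92 -0.08  1.11 -0.13]
(480, 60, 260) 3.1 [ 0.76  0.37 -1.22  1.84  0.37  1.2   2.56]
(480, 60, 260) 1.6 [-0.56  0.14  0.38  1.91 -0.06  1.11  1.41]
(480, 60, 260) -1.6 [-0.86  0.15  0.72  1.92 -0.11  1.11 -1.66]
(450, -180, 260) 0 [-0.61  0.2   1.05  1.93 -0.19  1.11  0.51]
(450, -180, 260) 3.1 [-0.76  0.3   1.29  1.94 -0.31  1.14 -2.49]
(450, -180, 260) 1.6 [-0.57  0.19  0.99  1.93 -0.18  1.11  2.06]
(450, -180, 260) -1.6 [-0.66  0.22  1.13  1.93 -0.23  1.12 -1.02]
(560, 130, 260) 0 [-0.71  0.32  0.52  1.71 -0.17  1.15 -0.15]
(560, 130, 260) 3.1 [-0.29  0.3  -0.03  1.68  0.01  1.16  2.82]
(560, 130, 260) 1.6 [-0.5   0.3   0.24  1.7  -0.08  1.15  1.33]
(560, 130, 260) -1.6 [-0.84  0.35  0.7   1.72 -0.24  1.16 -1.65]
```

```bash
cat >> h.py <<'E'
import pickle
def snap(cam,names,tag):
    p=robot.camera_params(cam);im=robot.read_camera(cam);cv2.imwrite(f'pics/{tag}.png',im[:,:,::-1])
    o={n:[(d['score'],d['mask'],np.round(d['rect'])) for d in robot.outline_of(cam,n)] for n in names}
    pickle.dump((p,im,o),open(tag+'.pkl','wb'))
    for n in o: print(tag,n,[(round(s,2),r.tolist(),int(m.sum())) for s,m,r in o[n]][:3])
E
python3 - <<'E'
from h import *
T=['supply_tray','drill_case','bench_brush','pin_box'];M=['work_mat','spectacle_case']
snap('top',T+M+['side_board'],'t0')
for pos,n,tag in [((455,320,260),T,'w1'),((480,230,260),T,'w2'),((540,60,260),M,'w3'),((490,20,260),M,'w4'),((440,-160,260),['side_board'],'w5'),((410,-200,260),['side_board'],'w6')]:
    try:
        robot.move_to(pos,down(0));robot.hold(.25);snap('wrist',n,tag)
    except robot.PlanningError as e: print(tag,e)
    print(robot.sense()['time_s'])
E
python3 - <<'E'
import cv2,numpy as np
a=[cv2.imread(f'pics/w{i}.png') for i in (1,2,3,5)]
cv2.imwrite('pics/m1.png',cv2.resize(np.vstack([np.hstack(a[:2]),np.hstack(a[2:])]),(800,500),interpolation=3))
E
```

```text
t0 supply_tray [(0.59, [197.0, 180.0, 281.0, 246.0], 3087), (0.32, [232.0, 224.0, 276.0, 242.0], 780)]
t0 drill_case [(0.96, [209.0, 194.0, 266.0, 217.0], 1242)]
t0 bench_brush [(0.82, [232.0, 226.0, 275.0, 243.0], 716)]
t0 pin_box [(0.94, [211.0, 221.0, 230.0, 244.0], 418), (0.64, [176.0, 261.0, 189.0, 274.0], 225)]
t0 work_mat [(0.56, [306.0, 182.0, 358.0, 258.0], 3091)]
t0 spectacle_case [(0.91, [300.0, 147.0, 354.0, 171.0], 1095)]
t0 side_board [(0.66, [396.0, 197.0, 455.0, 273.0], 3907)]
w1 supply_tray [(0.7, [258.0, 69.0, 402.0, 251.0], 12957), (0.63, [438.0, 186.0, 537.0, 275.0], 6241)]
w1 drill_case [(0.87, [315.0, 104.0, 373.0, 224.0], 5587)]
w1 bench_brush [(0.74, [266.0, 158.0, 308.0, 256.0], 3514), (0.54, [436.0, 187.0, 539.0, 275.0], 6434)]
w1 pin_box [(0.94, [264.0, 107.0, 309.0, 155.0], 2043), (0.76, [171.0, 14.0, 222.0, 65.0], 1887)]
4.0667
w2 supply_tray [(0.82, [233.0, 0.0, 382.0, 184.0], 11738)]
w2 drill_case [(0.73, [292.0, 13.0, 354.0, 148.0], 6859)]
w2 bench_brush [(0.65, [238.0, 77.0, 281.0, 180.0], 4334)]
w2 pin_box [(0.93, [233.0, 11.0, 290.0, 70.0], 3071)]
5.025
w3 work_mat [(0.57, [162.0, 95.0, 337.0, 205.0], 13563)]
w3 spectacle_case [(0.64, [351.0, 74.0, 412.0, 203.0], 5674)]
6.175
w4 work_mat [(0.76, [199.0, 55.0, 379.0, 178.0], 14970)]
w4 spectacle_case [(0.79, [390.0, 29.0, 463.0, 170.0], 6532)]
6.9417
w5 side_board [(0.58, [231.0, 114.0, 388.0, 236.0], 17365)]
8.0667
w6 side_board [(0.68, [253.0, 78.0, 417.0, 206.0], 18932)]
8.7333
```

View pics/m1.png

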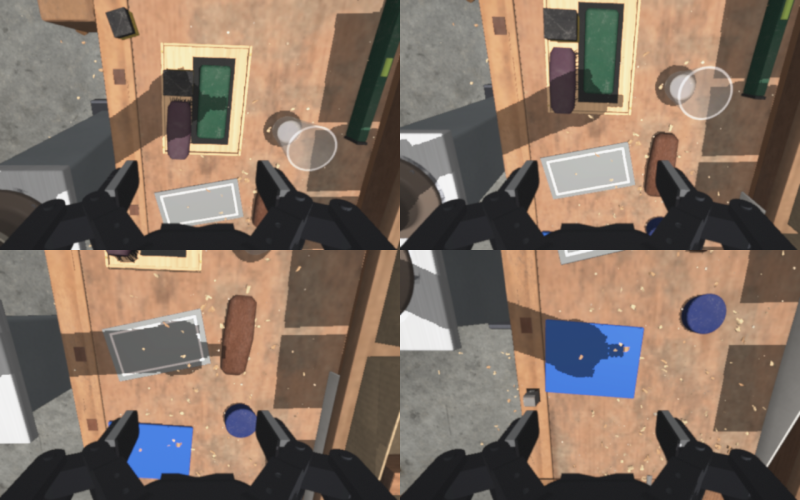

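```bash
cat >> h.py <<'E'
def fit(name,dims,views,x0,free_z=True,idx=None):
    V=[]
    for t in views:
        p,im,o=pickle.load(open(t+'.pkl','rb'))
        m=o[name][(idx or {}).get(t,0)][1].astype(np.uint8)
        n,l,st,_=cv2.connectedComponentsWithStats(m);m=(l==1+st[1:,4].argmax()).astype(np.uint8)
        c=cv2.findContours(m,0,2)[0];m=np.zeros_like(m);cv2.fillPoly(m,[cv2.convexHull(np.vstack(c))],1)
        V.append((p,cv2.resize(m,None,fx=3,fy=3,interpolation=0)))
    def cost(q,each=False):
        x,y,w,z=q if free_z else (*q,x0[3]); r=[]
        for p,m in V:
            a=np.zeros_like(m);h=cv2.convexHull((proj(p,box(x,y,w/100,z,dims))*3+1).astype(np.float32))
            cv2.fillConvexPoly(a,np.round(h*16).astype(np.int32),1,shift=4)
            r.append(1-(a&m).sum()/(a|m).sum())
        return r if each else np.mean(r)
    s=np.array([x0[0],x0[1],x0[2]*100,x0[3]])[:4 if free_z else 3]
    d=np.diag([8,8,8,6.])[:len(s),:len(s)]
    b=min((minimize(cost,s+o,method='Nelder-Mead',options=dict(initial_simplex=np.vstack([s+o,s+o+d]),xatol=.05,fatol=1e-5)) for o in (0,3,-3)),key=lambda r:r.fun)
    q=b.x.copy();q[2]/=100;print(name,views,q.round(3).tolist(),np.round(cost(b.x,True),3));return q
E
python3 - <<'E'
from h import *
D=dict(supply_tray=(166,220,14),side_board=(150,190,9),work_mat=(110,196,3),drill_case=(57,140,26),spectacle_case=(58,150,30),bench_brush=(46,113,59),pin_box=(50,42,56))
S=dict(supply_tray=(460,309,-.05,0),side_board=(429,-186,-.05,0),work_mat=(450,71,.17,0),drill_case=(483,319,-.05,6),spectacle_case=(614,94,-.05,0),bench_brush=(419,269,-.05,6),pin_box=(420,357,-.05,6))
for n in D:
    vs=['w1','w2'] if n in('supply_tray','drill_case','bench_brush','pin_box') else ['w5','w6'] if n=='side_board' else ['w3','w4']
    fit(n,D[n],vs,S[n]); fit(n,D[n],vs+['t0'],S[n])
    for v in vs+['t0']: fit(n,D[n],[v],S[n],False)
E
```

```text
supply_tray ['w1', 'w2'] [468.003, 317.467, -0.032, 0.605] [0.008 0.006]
supply_tray ['w1', 'w2', 't0'] [468.007, 317.144, -0.032, 0.463] [0.009 0.006 0.04 ]
supply_tray ['w1'] [467.948, 317.424, -0.031] [0.008]
supply_tray ['w2'] [468.134, 317.346, -0.032] [0.006]
supply_tray ['t0'] [466.442, 316.366, -0.037] [0.038]
side_board ['w5', 'w6'] [430.769, -180.616, 0.24, -1.472] [0.3   0.306]
side_board ['w5', 'w6', 't0'] [430.152, -179.887, 0.269, 1.324] [0.301 0.306 0.302]
side_board ['w5'] [431.624, -180.622, 0.237] [0.3]
side_board ['w6'] [430.639, -181.164, 0.265] [0.305]
side_board ['t0'] [429.112, -177.471, 0.288] [0.3]
work_mat ['w3', 'w4'] [461.463, 69.774, 1.776, 0.646] [0.014 0.013]
work_mat ['w3', 'w4', 't0'] [461.31, 69.713, 1.775, 0.675] [0.015 0.012 0.039]
work_mat ['w3'] [461.431, 69.937, 1.775] [0.013]
work_mat ['w4'] [461.235, 69.37, -1.365] [0.012]
work_mat ['t0'] [460.229, 69.395, 1.772] [0.037]
drill_case ['w1', 'w2'] [484.872, 320.149, -0.044, 4.035] [0.034 0.023]
drill_case ['w1', 'w2', 't0'] [484.727, 320.182, -0.046, 4.08] [0.033 0.024 0.064]
drill_case ['w1'] [4
[... 387 characters left out ...]
83, 88.934, -0.09] [0.189]
spectacle_case ['t0'] [616.148, 90.427, -0.031] [0.168]
bench_brush ['w1', 'w2'] [419.412, 271.646, -0.062, -14.102] [0.105 0.116]
bench_brush ['w1', 'w2', 't0'] [419.899, 272.772, -0.048, -12.326] [0.112 0.114 0.149]
bench_brush ['w1'] [421.208, 269.92, -0.095] [0.157]
bench_brush ['w2'] [422.708, 272.485, -0.1] [0.181]
bench_brush ['t0'] [419.373, 271.603, 0.013] [0.162]
pin_box ['w1', 'w2'] [422.51, 361.828, -0.042, 8.474] [0.033 0.039]
pin_box ['w1', 'w2', 't0'] [422.224, 362.004, -0.046, 9.521] [0.034 0.045 0.075]
pin_box ['w1'] [422.204, 361.508, -0.056] [0.028]
pin_box ['w2'] [422.028, 362.661, -0.025] [0.043]
pin_box ['t0'] [421.335, 363.48, -0.033] [0.063]
```

```bash
cat >> h.py <<'E'
_box=box
BALL=0;CYL=0
def box(x,y,yaw,z,d):
    if not(BALL or CYL): return _box(x,y,yaw,z,d)
    t=np.linspace(0,2*np.pi,24,False)
    if BALL:
        P=_box(x,y,yaw,z+BALL,np.array(d)-2*BALL)
        O=np.array([[np.cos(a)*np.cos(b),np.sin(a)*np.cos(b),np.sin(b)] for a in t for b in np.linspace(-1.5,1.5,9)])*BALL
    else:
        P=_box(x,y,yaw,z,np.array(d)-[2*CYL,2*CYL,0]); O=np.c_[np.cos(t),np.sin(t),0*t]*CYL
    return (P[:,None]+O[None]).reshape(-1,3)
E
python3 - <<'E'
import h
from h import *
a=fit('side_board',(150,190,9),['w5','w6'],(430,-180,1.52,0));fit('side_board',(150,190,9),['t0'],(430,-180,1.52,0),False)
for r in (8,14.9):
    h.BALL=r;print(r);q=fit('spectacle_case',(58,150,30),['w3','w4'],(616,90,-.07,0))
    fit('spectacle_case',(58,150,30),['w3','w4'],(616,90,-.07,0),False)
h.BALL=0
for r in (8,15,22):
    h.CYL=r;print(r);fit('bench_brush',(46,113,24),['w1','w2'],(421,271,-.04,41));b=fit('bench_brush',(46,113,24),['w1','w2'],(421,271,-.04,41),False)
    fit('bench_brush',(46,113,24),['w2'],(421,271,-.04,41),False);
h.CYL=0;h.BALL=6
d=fit('drill_case',(57,140,26),['w1','w2'],(484,320,-.04,6));fit('drill_case',(57,140,26),['w1','w2'],(484,320,-.04,6),False)
p,im,o=pickle.load(open('w2.pkl','rb'));im=im[:,:,::-1].copy();ov=im.copy()
def dr(ov,x,dd):cv2.polylines(ov,[np.round(cv2.convexHull(proj(p,box(*x,dd)).astype(np.float32))).astype(np.int32)],True,(0,0,255),1)
h.BALL=0
for n,c in (('bench_brush',(255,0,255)),('drill_case',(0,255,0)),('pin_box',(0,255,255))):
    cv2.drawContours(ov,cv2.findContours(o[n][0][1].astype(np.uint8),0,2)[0],-1,c,1)
dr(ov,(468,317.4,-.032,0),(166,220,14))
A=cv2.resize(ov[0:210,220:400],None,fx=2.8,fy=2.8,interpolation=0)
p,im,o=pickle.load(open('w4.pkl','rb'));ov=im[:,:,::-1].copy()
cv2.drawContours(ov,cv2.findContours(o['spectacle_case'][0][1].astype(np.uint8),0,2)[0],-1,(0,255,255),1)
dr(ov,(461.4,69.7,1.775,.6),(110,196,3))
B=cv2.resize(ov[10:220,380:475],None,fx=2.8,fy=2.8,interpolation=0)
cv2.imwrite('pics/ov.png',np.hstack([A,B]))
E
```

```text
side_board ['w5', 'w6'] [431.007, -178.786, 1.492, -0.235] [0.01  0.012]
side_board ['t0'] [430.016, -177.694, 1.494] [0.023]
8
spectacle_case ['w3', 'w4'] [621.657, 89.919, -0.08, -16.591] [0.09  0.092]
spectacle_case ['w3', 'w4'] [617.145, 90.522, -0.059] [0.128 0.114]
14.9
spectacle_case ['w3', 'w4'] [618.967, 90.164, -0.078, -4.985] [0.064 0.056]
spectacle_case ['w3', 'w4'] [617.707, 90.347, -0.079] [0.07  0.056]
8
bench_brush ['w1', 'w2'] [420.128, 273.021, -0.067, 24.476] [0.055 0.057]
bench_brush ['w1', 'w2'] [422.406, 275.98, -0.071] [0.111 0.137]
bench_brush ['w2'] [422.864, 272.547, -0.071] [0.129]
15
bench_brush ['w1', 'w2'] [420.299, 273.161, -0.066, 25.436] [0.04  0.034]
bench_brush ['w1', 'w2'] [422.467, 276.262, -0.073] [0.088 0.112]
bench_brush ['w2'] [423.526, 272.627, -0.07] [0.103]
22
bench_brush ['w1', 'w2'] [420.824, 273.962, -0.051, 29.077] [0.054 0.044]
bench_brush ['w1', 'w2'] [422.445, 276.518, -0.061] [0.074 0.08 ]
bench_brush ['w2'] [422.971, 274.931, -0.07] [0.069]
drill_case ['w1', 'w2'] [484.897, 320.295, -0.046, 9.031] [0.032 0.017]
drill_case ['w1', 'w2'] [484.954, 320.208, -0.047] [0.039 0.021]
```

View pics/ov.png

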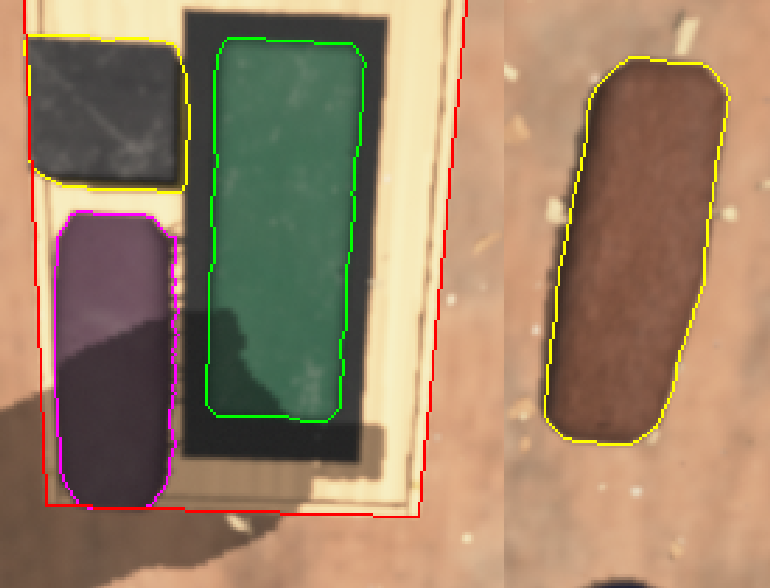

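```bash
python3 - <<'E'
import h
from h import *
for r in (8,11.9):
    h.BALL=r;print(r);fit('bench_brush',(46,113,24),['w1','w2'],(421,271,-.04,41));fit('bench_brush',(46,113,24),['w1','w2'],(421,271,-.04,41),False)
    fit('bench_brush',(46,113,24),['w1'],(421,271,-.04,41),False);fit('bench_brush',(46,113,24),['w2'],(421,271,-.04,41),False)
    fit('bench_brush',(42,109,24),['w1','w2'],(421,271,-.04,41))
h.BALL=4
fit('pin_box',(50,42,56),['w1','w2'],(422,362,-.04,6));fit('pin_box',(50,42,56),['w1','w2'],(422,362,-.04,6),False)
# minAreaRect of masks at mid-height, yaw check
for n,v,z in (('bench_brush','w1',53),('bench_brush','w2',53),('spectacle_case','w3',15),('spectacle_case','w4',15),('pin_box','w1',62),('pin_box','w2',62)):
    p,im,o=pickle.load(open(v+'.pkl','rb'));c=max(cv2.findContours(o[n][0][1].astype(np.uint8),0,2)[0],key=len)
    print(n,v,cv2.minAreaRect(ray(p,c.reshape(-1,2),z)[:,:2].astype(np.float32)))
E
```

```text
8
bench_brush ['w1', 'w2'] [420.414, 273.432, -0.06, 30.677] [0.062 0.052]
bench_brush ['w1', 'w2'] [422.001, 276.089, -0.05] [0.079 0.088]
bench_brush ['w1'] [421.318, 277.041, -0.043] [0.066]
bench_brush ['w2'] [422.114, 273.076, -0.065] [0.075]
bench_brush ['w1', 'w2'] [422.058, 274.989, -0.057, 42.568] [0.09  0.073]
11.9
bench_brush ['w1', 'w2'] [420.56, 273.464, -0.057, 34.53] [0.065 0.046]
bench_brush ['w1', 'w2'] [421.387, 275.167, -0.064] [0.068 0.064]
bench_brush ['w1'] [421.14, 277.675, -0.067] [0.058]
bench_brush ['w2'] [421.869, 273.308, -0.051] [0.051]
bench_brush ['w1', 'w2'] [422.363, 276.29, -0.061, 48.286] [0.094 0.088]
pin_box ['w1', 'w2'] [422.776, 361.934, -0.053, 13.386] [0.028 0.058]
pin_box ['w1', 'w2'] [421.909, 361.369, -0.06] [0.041 0.098]
bench_brush w1 ((420.8331604003906, 275.4853515625), (117.43900299072266, 45.237762451171875), 87.36603546142578)
bench_brush w2 ((421.64093017578125, 273.5391540527344), (111.5128173828125, 46.846073150634766), 86.92736053466797)
spectacle_case w3 ((618.1768188476562, 90.19277954101562), (151.12841796875, 59.15039825439453), 86.57254028320312)
spectacle_case w4 ((618.9267578125, 90.52226257324219), (151.80697631835938, 61.32072830200195), 84.53654479980469)
pin_box w1 ((422.4401550292969, 362.7882080078125), (44.340423583984375, 50.9246826171875), 87.56040954589844)
pin_box w2 ((424.7311096191406, 359.94635009765625), (47.755767822265625, 55.78136444091797), 88.114013671875)
```

```bash
python3 - <<'E'
from h import *
p,im,o=pickle.load(open('w5.pkl','rb'))
for yy in (42.5,57):
  for dz in (0,6,13): print(yy,dz,proj(p,[(440+s*yy,-160+w,260+dz) for s in(-1,1) for w in (11,-11)]).round().tolist())
a=im[220:400,170:470,::-1].copy()
cv2.imwrite('pics/f.png',cv2.resize(a,None,fx=2.6,fy=2.6,interpolation=2))
E
```

```text
42.5 0 [[226.0, 242.0], [229.0, 281.0], [401.0, 242.0], [397.0, 282.0]]
42.5 6 [[223.0, 247.0], [226.0, 288.0], [404.0, 247.0], [400.0, 288.0]]
42.5 13 [[218.0, 254.0], [222.0, 296.0], [408.0, 254.0], [404.0, 297.0]]
57 0 [[196.0, 241.0], [201.0, 281.0], [430.0, 242.0], [426.0, 282.0]]
57 6 [[192.0, 247.0], [197.0, 288.0], [435.0, 248.0], [430.0, 288.0]]
57 13 [[186.0, 254.0], [191.0, 296.0], [440.0, 255.0], [435.0, 297.0]]
```

View pics/f.png

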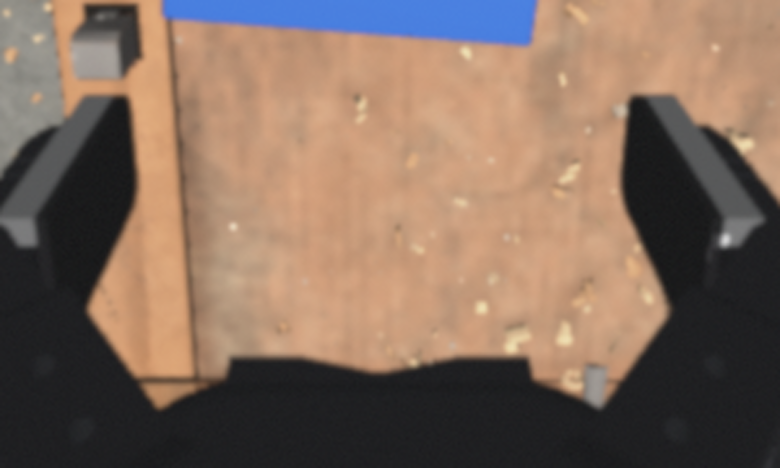

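```bash
python3 - <<'E'
from h import *
A=[]
for g in (.54,.68):
    robot.command_gripper(g);s=robot.sense();p=robot.camera_params('wrist');im=robot.read_camera('wrist');e=s['ee_pos'];print(g,s['grip_width'],s['time_s'],e)
    A.append(im[220:400,200:440,::-1])
    for dz in (0,3,6,9,12): print(dz,proj(p,[(e[0]+k*g*42.5,e[1]+11,e[2]+dz) for k in (-1,1)]).round(1).tolist())
cv2.imwrite('pics/f2.png',cv2.resize(np.vstack(A),None,fx=1.66*1,fy=1.66,interpolation=2) if 0 else cv2.resize(np.hstack(A),None,fx=1.66,fy=1.66,interpolation=2))
E
```

```text
0.54 0.5371688558920651 9.2083 [ 409.98952375 -199.98850651  259.99429027]
0 [[267.1, 239.4], [361.4, 239.4]]
3 [[266.3, 242.1], [362.3, 242.1]]
6 [[265.3, 244.8], [363.2, 244.8]]
9 [[264.4, 247.7], [364.1, 247.7]]
12 [[263.4, 250.6], [365.1, 250.7]]
0.68 0.6800773359009195 9.5333 [ 409.98257089 -200.00986957  259.9996581 ]
0 [[254.9, 239.5], [373.7, 239.5]]
3 [[253.8, 242.1], [374.7, 242.1]]
6 [[252.6, 244.9], [375.9, 244.9]]
9 [[251.4, 247.7], [377.1, 247.7]]
12 [[250.1, 250.7], [378.3, 250.7]]
```

View pics/f2.png

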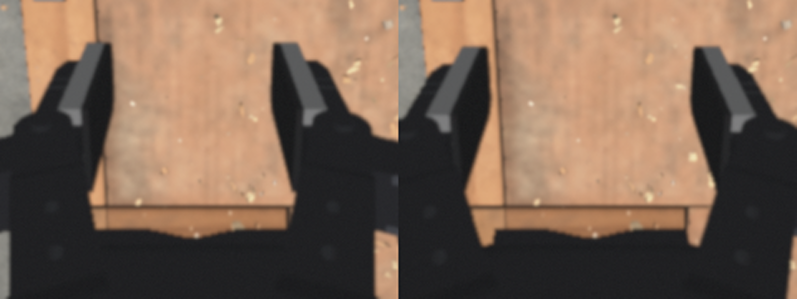

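```bash
cat >> h.py <<'E'
UP=200
def st(t): s=robot.sense();print(t,'t',round(s['time_s'],1),'w',round(s['grip_width']*85,1),'gf',round(s['grasp_force'],1),'F',s['force'].round(1),'p',s['ee_pos'].round(1))
def pick(x,y,z,a,op=1.0):
    robot.command_gripper(op);R=down(a)
    robot.move_to((x,y,UP),R)
    hit=robot.move_linear((x,y,z),R,v=150,stop_force=12);st(f'at pick hit={hit}')
    if hit: return False
    robot.command_gripper(0.0);st('closed');robot.move_linear((x,y,UP),R,v=150);st('lifted');return True
def place(x,y,z,a,op=1.0):
    R=down(a);robot.move_to((x,y,UP),R)
    robot.move_linear((x,y,z+15),R,v=200);robot.hold(.15)
    hit=robot.move_linear((x,y,z),R,v=50,stop_force=6);st(f'placed hit={hit}')
    robot.command_gripper(op);robot.hold(.15);robot.move_linear((x,y,UP),R,v=150);st('clear')
E
python3 - <<'E'
from h import *
if pick(421.3,274.5,34,-.045,.76): place(480,-179,34+3.3,-.079,.9)
E
```

```text
at pick hit=False t 12.8 w 64.3 gf 0.0 F [0.2 0.3 1. ] p [421.8 274.7  34.7]
closed t 13.2 w 43.3 gf 59.8 F [-1.6 -1.3  7.8] p [421.7 274.9  35.2]
lifted t 14.4 w 43.0 gf 61.0 F [ 0.7  0.1 -1. ] p [420.8 274.2 199.2]
placed hit=True t 17.5 w 43.1 gf 63.1 F [-2.4  0.7  6.5] p [ 480.  -178.8   37.8]
clear t 19.3 w 76.6 gf 0.0 F [-0.  -0.1  0.5] p [ 479.5 -178.8  199.3]
```

```bash
python3 - <<'E'
from h import *
h=np.pi/2
if pick(422.3,361.8,26,h-.045): place(380,-179,26+3.3,h-.079)
robot.move_to((455,320,260),down(0));robot.hold(.25);snap('wrist',['drill_case','supply_tray'],'x1')
robot.move_to((440,-160,260),down(0));robot.hold(.25);snap('wrist',['bench_brush','pin_box','side_board'],'x5');st('')
import h as H
H.BALL=6;fit('drill_case',(57,140,26),['x1'],(484,320,-.04,6),False);fit('drill_case',(57,140,26),['w1'],(484,320,-.04,6),False)
H.BALL=11.9;fit('bench_brush',(46,113,24),['x5'],(480,-179,-.08,44),False)
H.BALL=2;fit('pin_box',(50,42,56),['x5'],(380,-179,-.08,9),False)
a=[cv2.imread('pics/x1.png'),cv2.imread('pics/x5.png')]
cv2.imwrite('pics/m2.png',cv2.resize(np.hstack([a[0][30:280,160:500],a[1][60:310,200:540]]),None,fx=1.17,fy=1.17))
E
```

```text
at pick hit=False t 22.8 w 84.7 gf 0.0 F [-0.5 -0.1  0.1] p [422.8 362.1  26.8]
closed t 23.3 w 41.9 gf 61.4 F [-0.8 -0.4  6.2] p [422.6 362.2  26.6]
lifted t 24.6 w 41.5 gf 60.7 F [-1.1 -0.3 -1.4] p [421.8 361.4 199.1]
placed hit=True t 28.0 w 41.6 gf 61.9 F [-0.8  1.2  6.8] p [ 380.6 -178.7   29.3]
clear t 29.9 w 85.0 gf 0.0 F [0.4 0.1 0.1] p [ 379.6 -178.7  199.6]
x1 drill_case [(0.91, [315.0, 99.0, 372.0, 221.0], 5440)]
x1 supply_tray [(0.73, [254.0, 68.0, 402.0, 249.0], 18859)]
x5 bench_brush [(0.94, [328.0, 140.0, 376.0, 234.0], 3805)]
x5 pin_box [(0.9, [240.0, 158.0, 288.0, 207.0], 2192)]
x5 side_board [(0.89, [228.0, 114.0, 389.0, 237.0], 11752), (0.33, [252.0, 1.0, 353.0, 20.0], 1243)]
 t 34.5 w 84.8 gf 0.0 F [-0.3 -0.3 -0. ] p [ 440.1 -159.8  260. ]
drill_case ['x1'] [484.874, 320.248, -0.048] [0.021]
drill_case ['w1'] [484.941, 320.022, -0.041] [0.038]
bench_brush ['x5'] [479.806, -178.812, -0.061] [0.045]
pin_box ['x5'] [380.399, -178.853, -0.078] [0.031]
```

View pics/m2.png

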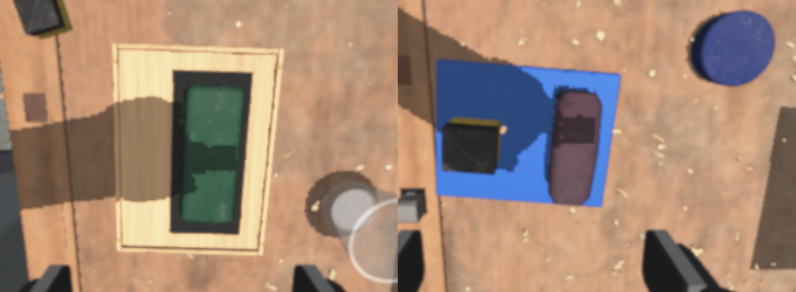

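```bash
python3 - <<'E'
from h import *
if pick(484.9,320.2,3.5,-.046): place(461.4,69.7,0.5,-1.366)
robot.move_to((510,30,260),down(0));robot.hold(.25);snap('wrist',['drill_case','work_mat'],'y3')
robot.move_to((490,50,260),down(0));robot.hold(.25);snap('wrist',['drill_case','work_mat'],'y4');st('')
import h as H
fit('work_mat',(110,196,3),['y3','y4'],(461.4,69.7,-1.366,0),False)
H.BALL=6;fit('drill_case',(57,140,26),['y3','y4'],(461.4,69.7,-1.366,3),False)
cv2.imwrite('pics/m3.png',cv2.resize(cv2.imread('pics/y4.png')[30:280,140:500],None,fx=2,fy=2))
E
```

```text
at pick hit=False t 37.9 w 85.1 gf 0.0 F [ 0.9 -0.  -0.9] p [485.5 320.5   4.3]
closed t 38.3 w 54.5 gf 64.6 F [-0.7 -0.2  6.4] p [485.2 320.6   4.3]
lifted t 39.8 w 54.9 gf 63.7 F [-0.9  0.8 -2.6] p [484.4 320.  199.1]
placed hit=True t 42.3 w 54.6 gf 65.7 F [-0.4  1.3  6.7] p [461.7  70.2   0.9]
clear t 44.4 w 85.0 gf 0.0 F [-0.1  0.3  0.2] p [460.9  69.7 199.4]
y3 drill_case [(0.69, [210.0, 94.0, 339.0, 168.0], 6044)]
y3 work_mat [(0.73, [183.0, 60.0, 362.0, 183.0], 8966)]
y4 drill_case [(0.79, [227.0, 111.0, 356.0, 180.0], 5685)]
y4 work_mat [(0.61, [203.0, 83.0, 376.0, 199.0], 8115)]
 t 46.5 w 85.1 gf 0.0 F [ 0.4  1.  -0.7] p [490.2  49.6 260. ]
work_mat ['y3', 'y4'] [461.585, 69.618, -1.369] [0.026 0.015]
drill_case ['y3', 'y4'] [461.921, 70.414, -1.366] [0.028 0.021]
```

View pics/m3.png

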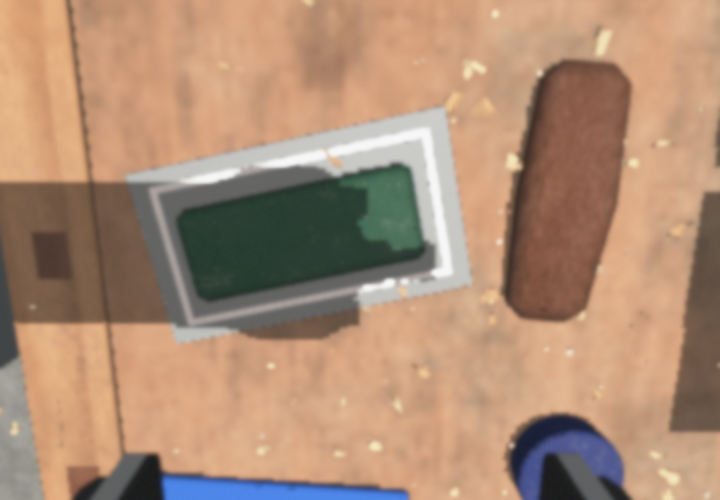

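```bash
python3 - <<'E'
from h import *
if pick(618.3,90.3,-3,-.078): place(484.0,316.9,3.5,-.032)
robot.move_to((455,320,260),down(0));robot.hold(.25);snap('wrist',['spectacle_case','supply_tray'],'z1')
robot.move_to((475,350,260),down(0));robot.hold(.25);snap('wrist',['spectacle_case','supply_tray'],'z2');st('')
import h as H
fit('supply_tray',(166,220,14),['z1','z2'],(468,317.4,-.032,0),False)
H.BALL=14.9;fit('spectacle_case',(58,150,30),['z1','z2'],(484,317,-.03,6),False)
for v in ('z1','z2'):
    p,im,o=pickle.load(open(v+'.pkl','rb'));c=max(cv2.findContours(o['spectacle_case'][0][1].astype(np.uint8),0,2)[0],key=len)
    print(v,cv2.minAreaRect(ray(p,c.reshape(-1,2),21)[:,:2].astype(np.float32)))
cv2.imwrite('pics/m4.png',cv2.resize(cv2.imread('pics/z1.png')[40:280,230:450],None,fx=2.5,fy=2.5))
E
```

```text
at pick hit=False t 48.9 w 85.0 gf 0.0 F [ 1.3 -1.5 -0.2] p [618.9  90.3  -2.1]
closed t 49.3 w 55.3 gf 63.3 F [-2.6  0.5  7. ] p [618.7  90.5  -2. ]
lifted t 50.8 w 55.3 gf 63.4 F [-0.2 -0.3 -1. ] p [617.8  90.4 199.1]
placed hit=True t 53.4 w 55.2 gf 64.3 F [-1.9  0.5  7.4] p [484.  317.4   4. ]
clear t 55.4 w 84.9 gf 0.0 F [ 0.7  0.8 -0.6] p [483.5 316.7 199.2]
z1 spectacle_case [(0.72, [245.0, 280.0, 391.0, 355.0], 3960), (0.62, [314.0, 100.0, 367.0, 224.0], 5333)]
z1 supply_tray [(0.62, [260.0, 65.0, 403.0, 249.0], 18904), (0.23, [269.0, 306.0, 373.0, 360.0], 3890)]
z2 spectacle_case [(0.62, [297.0, 126.0, 350.0, 249.0], 5122)]
z2 supply_tray [(0.91, [240.0, 94.0, 384.0, 266.0], 17416)]
 t 56.8 w 84.9 gf 0.0 F [ 0.1 -0.1 -0.1] p [474.9 349.8 260.2]
supply_tray ['z1', 'z2'] [468.315, 317.136, -0.032] [0.012 0.01 ]
spectacle_case ['z1', 'z2'] [485.185, 317.974, -0.02] [1.    0.057]
z1 ((461.0431823730469, 86.1899185180664), (186.56956481933594, 106.67457580566406), 11.553829193115234)
z2 ((485.5357360839844, 316.4695129394531), (154.04266357421875, 58.08244705200195), 89.16246032714844)
```

View pics/m4.png

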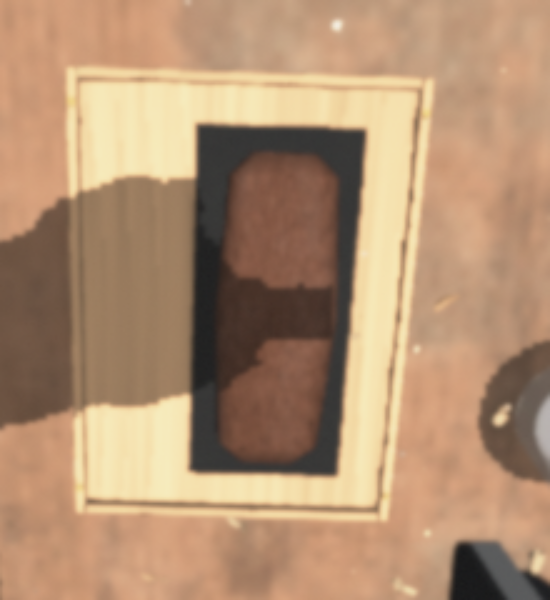

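```bash
python3 - <<'E'
from h import *
import h as H
for b in (10,14.9):
    H.BALL=b
    for vs in (['z1','z2'],['z1'],['z2']): fit('spectacle_case',(58,150,30),vs,(484,317,-.03,6),False,idx={'z1':1})
E
```

```text
spectacle_case ['z1', 'z2'] [484.986, 317.895, -0.026] [0.105 0.082]
spectacle_case ['z1'] [484.5, 317.493, 0.0] [0.103]
spectacle_case ['z2'] [485.13, 318.066, -0.015] [0.078]
spectacle_case ['z1', 'z2'] [485.017, 317.753, -0.023] [0.075 0.059]
spectacle_case ['z1'] [485.05, 317.834, -0.049] [0.075]
spectacle_case ['z2'] [485.185, 317.974, -0.02] [0.057]
```

```bash
python3 - <<'E'
from h import *
h=np.pi/2
if pick(380.3,-178.9,29.3,h-.079):
    place(422.3,361.8,26,h-.032)
    if pick(479.8,-178.9,37.3,-.079,.9): place(421.4,274.5,34,-.032,.76)
N=['spectacle_case','supply_tray','bench_brush','pin_box']
robot.move_to((455,320,260),down(0));robot.hold(.25);snap('wrist',N,'v1')
robot.move_to((480,230,260),down(0));robot.hold(.25);snap('wrist',N,'v2');st('')
cv2.imwrite('pics/m5.png',cv2.resize(np.hstack([cv2.imread('pics/v1.png')[20:280,220:500],cv2.imread('pics/v2.png')[0:260,150:470]]),None,fx=1.3,fy=1.3))
import h as H
for vs,idx in ((['w1','w2'],{}),(['v1','v2'],{})):
    H.BALL=11.9;fit('bench_brush',(46,113,24),vs,(421,274,-.04,41),False)
    H.BALL=2;fit('pin_box',(50,42,56),vs,(422,362,-.04,6),False)
E
```

```text
at pick hit=False t 60.5 w 85.2 gf 0.0 F [0.8 0.2 0.3] p [ 380.8 -179.    29.8]
closed t 61.0 w 41.4 gf 60.7 F [-0.5  0.2  6.8] p [ 380.7 -179.1   29.9]
lifted t 62.3 w 41.4 gf 60.7 F [-0.4  0.8 -0.7] p [ 379.7 -178.7  199.2]
placed hit=True t 65.7 w 41.4 gf 62.1 F [-2.  -0.7  6.5] p [422.7 361.8  26.7]
clear t 67.6 w 85.0 gf 0.0 F [ 0.7  0.1 -0.6] p [422.  361.3 199.1]
at pick hit=False t 71.1 w 76.5 gf 0.0 F [-0.6  0.  -0. ] p [ 480.4 -179.    38. ]
closed t 71.5 w 43.3 gf 60.0 F [-2.   0.9  8.3] p [ 480.2 -179.2   38.4]
lifted t 72.7 w 43.3 gf 61.0 F [ 0.1 -0.1 -1.2] p [ 479.2 -178.8  199.1]
placed hit=True t 75.8 w 43.2 gf 62.9 F [-0.6 -0.4  5.6] p [421.4 274.7  34.9]
clear t 77.5 w 64.6 gf 0.0 F [-0.6  0.4 -0.5] p [421.  274.1 199.2]
v1 spectacle_case [(0.71, [318.0, 100.0, 369.0, 225.0], 5437)]
v1 supply_tray [(0.96, [257.0, 64.0, 401.0, 248.0], 13098)]
v1 bench_brush [(0.82, [265.0, 156.0, 307.0, 254.0], 3558)]
v1 pin_box [(0.96, [169.0, 8.0, 225.0, 63.0], 2020), (0.83, [259.0, 108.0, 312.0, 153.0], 2102), (0.61, [269.0, 307.0, 372.0, 360.0], 3764)]
v2 spectacle_case []
v2 supply_tray [(0.68, [230.0, 1.0, 382.0, 185.0], 12286)]
v2 bench_brush [(0.71, [239.0, 77.0, 284.0, 182.0], 4352)]
v2 pin_box [(0.72, [231.0, 12.0, 290.0, 69.0], 2956)]
 t 79.4 w 64.8 gf 0.0 F [-0.4 -0.3 -0.9] p [479.8 230.5 260. ]
bench_brush ['w1', 'w2'] [421.412, 275.172, -0.064] [0.068 0.063]
pin_box ['w1', 'w2'] [422.226, 361.553, -0.053] [0.03  0.073]
bench_brush ['v1', 'v2'] [423.181, 274.498, -0.043] [0.081 0.069]
pin_box ['v1', 'v2'] [422.138, 362.144, -0.026] [1.    0.032]
```

View pics/m5.png

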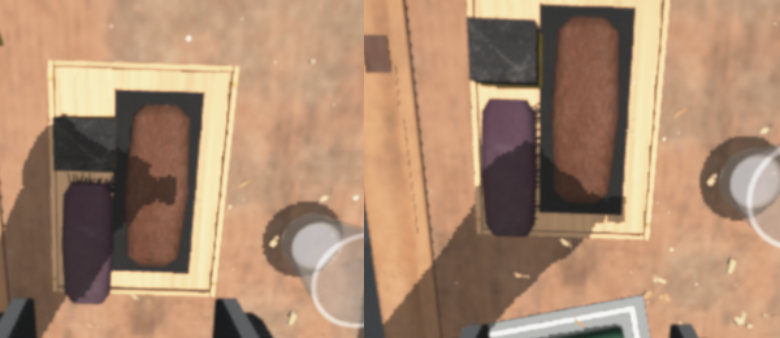

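```bash
python3 -c "
from plant import robot
print(robot.finish_job())"
```

```text
the job is handed in; nothing more can be done
None
```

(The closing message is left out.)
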